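Hold the washer door release turned with its key

TASK

The washing machine's door is unlocked only while the spring-return key switch on the grey control box is held turned: take the blue-headed key out of the key stand, push it fully home in the key switch (the pins are sticky, so work it in with small wiggles and do not force it) and only then turn it a quarter turn clockwise, up to the stop. Finish with the key still gripped and held turned, because it springs back when let go. Do not press the red stop button, and leave the other two keys and the things on the worktop where they are.

Things in the scene. Friction and masses are not known exactly. Their poses are not given: they have to be found in the camera images.
- key_stand: Fixed wooden block, 60 x 190 x 40 mm high (x, y, z), origin at the centre of its underside; three slots in its top along its y axis at y = -60, 0 and +60 mm, 5.5 x 11.5 mm and 35 mm deep, a key standing blade down in each; which key stands in which slot varies.
- key_blue: The key to use, 30 to 55 g, upright in the stand, blade pointing to -z. Origin: centre of the underside of its steel shoulder (7 x 20 mm, 3 mm high, under the head), which rests on the stand and later on the lock face. Its x axis is through the thickness, y across the width. It fits the lock either way round (half a turn about z makes no difference).
- blue_head (a point): Centre of the blue plastic head, 22 mm above the key's origin; axes as the key. Head 11 mm thick (x), 30 mm wide (y), 38 mm high (3 to 41 mm above the origin). Best gripped from above on its two 30 mm wide faces, where fingers have room; the neighbours' heads stand 30 mm off along y.
- blue_tip (a point): Lower end of the blue key's blade, 31 mm below its origin; axes as the key. Steel blade 4 mm thick (x), 10 mm wide (y), its last 3 mm tapering in width at 45 degrees to 4 mm; a waist narrows it to 4 mm between 17.5 and 23.5 mm below the origin, tapering in from 15 mm.
- key_yellow: Key with a yellow head, same outer shape, upright in the stand; not to be moved (it fits no lock here). Origin and axes as for key_blue.
- key_green: Key with a green head, same outer shape, upright in the stand; not to be moved (it fits no lock here). Origin and axes as for key_blue.
- control_box: Fixed grey steel box, 100 x 180 x 75 mm high (x, y, z), origin at the centre of its underside. On its top: the key switch (steel ring 36 mm across, 8 mm high, around a brass cylinder) at y = -45 mm and the red stop button at y = +45 mm, with a small green lamp behind between them.
- keyway_mouth (a point): Centre of the key switch's brass face, 83.5 mm above the worktop; axes as control_box. The keyway is vertical, entered from above: at rest 5 mm across x and 11 mm across y, with a countersunk mouth (10 x 16 mm at the face). The key is fully home when its origin coincides with this point, shoulder on the brass. The key cannot be drawn out while turned.
- keyway_pins (a point): A point 10.5 mm straight below keyway_mouth, on the keyway's axis; axes as control_box. Three sticky pins stand in the keyway 6, 10.5 and 15 mm below the face. Pushing the blade past one takes about 8 to 18 N straight down, less with small shakes or turns. The cylinder cannot turn until the key is within about 1.5 mm of home.
- plug (a joint): Angle of the brass cylinder in rad, growing clockwise seen from above: 0 at rest (keyway along the box's y axis), 1.57 at the stop after a quarter turn. A spring turns it back (0.03 N m at rest, 0.12 N m at the stop). The blade has about 0.1 rad of play in the keyway, so the key turns some 0.1 rad further than the cylinder.
- stop_button (a joint): Travel of the red mushroom stop button in m: 0 out, 0.006 fully pressed. Button 40 mm across, its top 107 mm above the worktop at y = +45 mm of the control box. Not to be pressed.
- stain_remover: White bottle with an orange cap, 62 mm across, 170 mm tall, loose on the worktop; not to be moved. Origin: centre of its underside.
- peg_pot: White pot of clothes pegs, 120 mm across, about 80 mm tall, loose on the worktop; not to be moved. Origin: centre of its underside.
- scrub_brush: Brush lying on the worktop, loose; not to be moved. Origin: centre of its underside.

How it is judged (in metres and radians):
On the way, in this order (a step that is already met when the one before it is completed fails the run):
1. the blue key is lifted out of the stand (z of key_blue in the frame of key_stand above 0.08 m), for 0.1 s.
2. the blue key is fully home in the key switch, not yet turned (z of key_blue in the frame of keyway_mouth between -0.003 and 0.002 m and horizontal distance between key_blue and keyway_mouth below 0.003 m and value of joint plug below 0.35 rad), for 0.1 s.
3. the key switch is turned a quarter turn clockwise (value of joint plug above 1.4 rad), for 0.3 s.
At the end, for the whole second after the job is handed in: For the last second the cylinder stays turned clockwise past 1.4 rad (80 degrees; the stop is at 90), with the blue key home in it (shoulder within 2.5 mm of the face, within 3 mm of the axis, upright within 0.12 rad) and gripped by the fingers (more than 2 N); the stop button is out (value of joint plug above 1.4 rad and z of key_blue in the frame of keyway_mouth between -0.003 and 0.0025 m and horizontal distance between key_blue and keyway_mouth below 0.003 m and angle between key_blue's own z axis and vertical below 0.12 rad and contact force between the fingers and key_blue above 2 N and value of joint stop_button below 0.003 m); the arm keeps its last pose, push and grip.
It fails at once if the red stop button is pressed (value of joint stop_button above 0.003 m).
It fails at once if the key is forced in or turned by force before it is home: more than 90 N between it and the lock while the cylinder is at rest (contact force between key_blue and control_box above 90 N and value of joint plug below 0.3 rad).
It fails at once if another key is disturbed (distance of any of key_yellow, key_green from where it was at the start of the episode above 0.015 m).
It fails at once if bottle, peg pot or brush is displaced (distance of any of stain_remover, peg_pot, scrub_brush from where it was at the start of the episode above 0.03 m).
It also fails if it takes over 56 s, if anything falls off the work surface, if the arm or the gripper's body presses on something with over 40 N, if the wrist force passes 120 N, or if a joint passes its speed limit or range.

ROBOT

A 7-joint arm with a two-finger parallel gripper is mounted at the origin on the work surface. World frame = base frame: x ahead of the robot, y to its left, z up, the work surface at z = 0. Lengths are in mm, angles in rad, forces in N, time in s.
With the tool pointing down it reaches from about 400 to 900 mm from the base axis. Payload 5.5 kg.
Tool frame: the origin (TCP) lies on the centre line of the jaws, within the pads' length; the fingertips stand 11 mm ahead of it and the grasp point (between the pads) lies 8 mm behind it (env.nose_length is the distance from the TCP to the fingertips, in mm); z points along the fingers, y is the line along which they close (so a half turn about z gives the same grasp; the last joint's range is limited). The gripper opens to 85 mm and grips with 20 to 120 N. Pads are 22 mm wide; open, the fingers measure 114 mm over their backs; the gripper's body (76 mm by 85 mm) begins 54 mm behind the grasp point. The pads swing forward as they close: fully open they stand 13 mm farther back than shut.
Start: joints at [1.392, 0.501, -0.427, 1.55, 0.221, 1.138, -0.21], TCP at [277.95, -587.574, 242.31] pointing down, gripper open.
Joint ranges: [-2.88, 2.88], [-0.31, 2.03], [-1.54, 1.56], [0.2, 2.42], [-1.41, 4.55], [0.19, 2.02], [-2.57, 2.57]. Speed limits (rad/s): [2.57, 2.57, 3.14, 3.14, 3.14, 3.14, 3.14].

INTERFACE

Orientations are given as a rotation vector (axis times angle).
In Python, from cell import get_obs, snapshot, env, find_in, landmark_of gives the robot as it stands.
- The arm moves only by the tool jog_arm, never from a script. Its argument "series" is a list of rows, each an object with "gripper": the opening, from 0 (shut) to 1 (fully open); "dp": the shift along the tool's x, y, z in mm, a list of three; "rot": the turn, a rotation vector about the tool's x, y, z in rad, a list of three. In form: [{"gripper": gripper, "dp": [x, y, z], "rot": [rx, ry, rz]}, ...]. A call has 1 to 20 rows; each row is the pose to reach, as a shift and turn from the pose commanded when the call began, along the tool's axes at that moment; what a row does not reach only later rows make up. A row lasts 1/8 s, in which the tool goes at most 62.5 mm and 10.7 degrees, less where a joint would pass 70% of its speed; a pose out of reach is approached as far as the arm can. A call with a gripper value outside its range is refused whole. The fingers move at their own pace and stop on an object; "newtons" is the grip in N (left out, the last holds). Time passes only in rows, so rows that repeat a pose let the fingers close. It gives the time, the measured TCP pose, the force, the opening and the grip force at its end, in the units of the state.
- get_obs(): the state, without advancing time (a new reading comes with each control period).
- snapshot(name): name is "scene" or "top" or "wrist"; returns a dict with "pixels" (400x640x3 uint8, red, green, blue), "fx", "fy", "cx", "cy" (pixels), "dist_coeffs" ([k1, k2, p1, p2, k3] as OpenCV has them; the pictures are not rectified), "R" (3x3) and "t" (3): a world point X has camera coordinates R X + t. Camera axes: x right, y down, z forward; pixel columns grow to the right and rows downward; lengths in mm; the calibration is good to about 2 mm. A picture is of the moment at which its call begins. There is no depth.
- env.job_done(): hands the job in; it is judged then, once.
Trained networks look in a picture, given as the dict that the camera call returned (one of the last four; its "shot" number tells which), for a name from the list of things; names that differ only in an ending like _2 or _b are one class to them, and where a whole thing is asked for, a point or a joint stands for the part that bears it (a point fixed in the world has none). Each returns a list of dicts, best first, with "p" (0 to 1); they miss things now and then, are a little off and sometimes report something else, mostly with a low value. They report only what shows in the picture. A call takes as long as a camera call.
- find_in(picture, target): "point" ([column, row] in pixels, amid what is visible of it).
- landmark_of(picture, target): "point" ([column, row] in pixels: a listed point, or the origin of a listed thing).
The state is a dict: "time_s": time; "joints": joint angles; "qd": joint speeds; "joint_efforts": joint torques, N m; "tool_pos": TCP position; "eef_rot": TCP orientation; "wrist_force": force on the tool from outside, world axes, zero at the start; "moment": the same for the moment, N m; "grip_width": finger opening in mm; "finger_force": force on a finger pad.
Only numpy, scipy, OpenCV 4.12 (cv2) and the standard library are available. Lean on these libraries where they do the work, as an engineer would, in place of code of your own. Each camera call takes 0.05 s, during which the arm holds its last target. There are 200 camera calls.

## Working session

There is one attempt and no reset: what is moved stays moved. The work goes in short steps, Python scripts to look and compute and a tool call to move; the robot and the scene stay as the last step left them, time stands still between calls to the robot, and variables do not carry over. Pictures are saved under pics/ and viewed, at most 10 in all, crops included, and the job is handed in when it is done.

Besides the shell and the picture viewer there is one more tool, called after "Request:" by a JSON object that holds its "api" and its "payload", one argument or row to a line. jog_arm: Moves the arm, as the interface text tells. Its arguments: {"type":"object","properties":{"series":{"type":"array"},"newtons":{"type":"number"}},"required":["series"]}

```bash
mkdir -p pics; cat > h.py <<'E'
import numpy as np, cv2, json
from cell import *
def K(s): return np.array([[s['fx'],0,s['cx']],[0,s['fy'],s['cy']],[0,0,1.]])
def ray(s,p):
    u=cv2.undistortPoints(np.array([[p]],float),K(s),np.array(s['dist_coeffs'],float))[0,0]
    R=np.array(s['R']);t=np.array(s['t']); d=R.T@np.array([u[0],u[1],1]); return -R.T@t,d/np.linalg.norm(d)
def atz(s,p,z):
    c,d=ray(s,p); return c+d*(z-c[2])/d[2]
def tri(rs):
    A=0;b=0
    for c,d in rs:
        M=np.eye(3)-np.outer(d,d);A=A+M;b=b+M@c
    x=np.linalg.solve(A,b); return x,[round(float(np.linalg.norm((np.eye(3)-np.outer(d,d))@(x-c))),1) for c,d in rs]
def proj(s,X):
    R=np.array(s['R']);return cv2.projectPoints(np.array(X,float).reshape(-1,3),cv2.Rodrigues(R)[0],np.array(s['t'],float),K(s),np.array(s['dist_coeffs'],float))[0][:,0]
def save(s,n): cv2.imwrite('pics/'+n,s['pixels'][:,:,::-1])
E
python3 - <<'E'
from h import *
S={n:snapshot(n) for n in('scene','top')}
for n,s in S.items():
    save(s,n+'0.png'); print(n,s['fx'],(-np.array(s['R']).T@s['t']).round())
for t in ['key_blue','blue_head','blue_tip','key_yellow','key_green','key_stand','keyway_mouth','control_box','stop_button','stain_remover','peg_pot','scrub_brush']:
    r=[]
    for n,s in S.items():
        L=landmark_of(s,t); 
        if L: print(t,n,np.round(L[0]['point'],1),round(L[0]['p'],2)); r.append(ray(s,L[0]['point']))
    if len(r)==2: x,e=tri(r);print('   ',x.round(1),e)
print(get_obs())
E
```

```text
scene 482.12621550778994 [1202.  316.  790.]
top 418.48402271011975 [ 529.   41. 1100.]
key_blue scene [418.9 206.5] 0.72
key_blue top [256.1 257. ] 0.62
    [490.6 209.8  38. ] [2.4, 2.4]
blue_head scene [420.8 201.1] 0.79
blue_head top [257.5 257.1] 0.37
    [489.7 207.4  52.7] [1.2, 1.2]
blue_tip scene [413.3 217. ] 0.56
key_yellow scene [436.4 222.2] 0.59
key_yellow top [230.8 249.2] 0.61
    [514.5 264.   41.2] [11.2, 11.2]
key_green scene [464.3 241.6] 0.74
key_green top [214.2 234.6] 0.5
    [548.  316.7  45.2] [1.1, 1.1]
key_stand scene [439.6 236.5] 0.6
key_stand top [235.6 248.3] 0.76
    [512.9 270.   -4.3] [2.5, 2.5]
keyway_mouth scene [194.4 148.5] 0.84
keyway_mouth top [460.5 211.8] 0.79
    [ 588.8 -292.2   77.2] [2.1, 2.1]
control_box scene [214.2 183.1] 0.61
control_box top [460.4 215.4] 0.71
    [ 574.6 -303.2  -40. ] [29.6, 29.6]Traceback (most recent call last):
  File "<stdin>", line 8, in <module>
ValueError: it knows: blue_head, blue_tip, control_box, key_blue, key_green, key_stand, key_yellow, keyway_mouth, keyway_pins, peg_pot, scrub_brush, stain_remover
```

```bash
python3 - <<'E'
from h import *
a=cv2.imread('pics/scene0.png');b=cv2.imread('pics/top0.png')
cv2.imwrite('pics/both.png',np.vstack([a[60:360],b[60:360]]))
o=get_obs(); print(o)
E
```

```text
{'time_s': 0.9, 'joints': array([ 1.39218232,  0.50089584, -0.42697991,  1.55038433,  0.22079071,
        1.13827362, -0.21027032]), 'qd': array([ 4.94665530e-04,  5.51153515e-04, -1.22650702e-03,  5.67847236e-04,
       -8.90484095e-04, -8.58724958e-05, -5.06427371e-04]), 'joint_efforts': array([ 1.13322523e-05, -5.69352221e+01, -5.80991775e+00, -2.81336904e+01,
        1.28277781e-02,  1.85661207e-03,  1.35865267e-05]), 'tool_pos': array([ 277.9602565 , -587.58843191,  242.31702611]), 'eef_rot': array([3.06519192e+00, 6.88411077e-01, 8.23337985e-05]), 'wrist_force': array([0.43086585, 0.15710272, 0.22297583]), 'moment': array([ 0.0016522 , -0.05401737, -0.00492181]), 'finger_force': 0.0, 'grip_width': 85.46543252594742}
```

View pics/both.png

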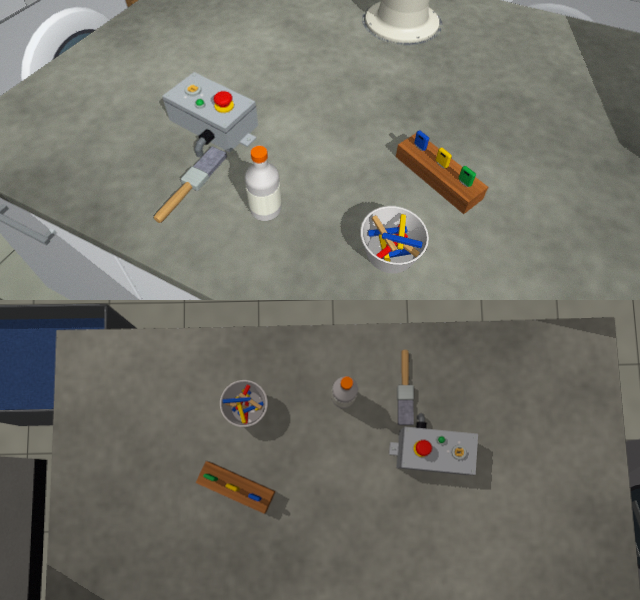

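The scene view shows the control box with the keyway at (193,148) and the stop button at (223,160), plus the stand with its blue key at (421,200). In the top view, blue is the right-hand key in the stand. Next I'll look at both with the wrist camera.

```bash
cat >> h.py <<'E'
from scipy.spatial.transform import Rotation as Ro
def goal(pos,yaw):
    o=get_obs();R=Ro.from_rotvec(o['eef_rot']).as_matrix()
    G=np.array([[np.cos(yaw),np.sin(yaw),0],[np.sin(yaw),-np.cos(yaw),0],[0,0,-1]])
    print('dp',(R.T@(np.array(pos)-o['tool_pos'])).round(1),'rot',Ro.from_matrix(R.T@G).as_rotvec().round(4),'yaw now',round(np.arctan2(R[1,0],R[0,0]),4))
E
python3 - <<'E'
from h import *
goal([540,-290,300],1.57)
s=snapshot('wrist');print((-np.array(s['R']).T@s['t']).round(),np.array(s['R']).round(2),s['fx'])
E
```

```text
dp [ 364.1 -157.   -57.7] rot [ 1.0000e-04 -0.0000e+00 -1.1282e+00] yaw now 0.4418
[ 343. -556.  373.] [[ 0.43 -0.9   0.  ]
 [-0.87 -0.41  0.28]
 [-0.26 -0.12 -0.96]] 283.73027824153
```

Request:
{"api": "jog_arm", "payload": {
  "series": [
    {"gripper": 1,"dp": [380,-120,-60],"rot": [0,0,-1.128]},
    {"gripper": 1,"dp": [380,-120,-60],"rot": [0,0,-1.128]},
    {"gripper": 1,"dp": [380,-120,-60],"rot": [0,0,-1.128]},
    {"gripper": 1,"dp": [380,-120,-60],"rot": [0,0,-1.128]},
    {"gripper": 1,"dp": [380,-120,-60],"rot": [0,0,-1.128]},
    {"gripper": 1,"dp": [380,-120,-60],"rot": [0,0,-1.128]},
    {"gripper": 1,"dp": [380,-120,-60],"rot": [0,0,-1.128]},
    {"gripper": 1,"dp": [380,-120,-60],"rot": [0,0,-1.128]},
    {"gripper": 1,"dp": [380,-120,-60],"rot": [0,0,-1.128]},
    {"gripper": 1,"dp": [380,-120,-60],"rot": [0,0,-1.128]},
    {"gripper": 1,"dp": [380,-120,-60],"rot": [0,0,-1.128]},
    {"gripper": 1,"dp": [380,-120,-60],"rot": [0,0,-1.128]}
  ]
}}

```text
time_s: 2.45
tool_pos: [569.6, -317.4, 302.3]
eef_rot: [2.224, 2.219, -0.0]
wrist_force: [1.1, 0.3, 1.1]
grip_width: 85.5
finger_force: 0.0
```

```bash
python3 - <<'E'
from h import *
o=get_obs();print(o['time_s'],o['tool_pos'],o['joints'].round(2),np.abs(o['qd']).max())
s=snapshot('wrist');save(s,'w1.png')
for t in ['keyway_mouth','keyway_pins','control_box']:
    L=landmark_of(s,t)
    for l in L[:2]: print(t,np.round(l['point'],1),l['p'],atz(s,l['point'],{'keyway_mouth':83.5,'keyway_pins':73,'control_box':0}[t]).round(1))
print(find_in(s,'stop_button'))
json.dump({k:np.array(v).tolist() for k,v in s.items() if k!='pixels'},open('w1.json','w'))
goal([500,209,250],1.075)
E
```

```text
2.45 [ 569.63104208 -317.35169962  302.28997759] [ 0.98  0.53 -0.75  1.47  0.37  1.29  0.19] 0.005459461353761764
keyway_mouth [332.2 154.8] 0.68 [ 589.  -292.    83.5]
keyway_pins [330.4 152.6] 0.65 [ 587.3 -290.7   73. ]
control_box [334.5 116.3] 0.9 [ 596.3 -246.9    0. ]
[{'point': [347.2, 73.6], 'p': 0.74}]
dp [525.5 -70.6  52.3] rot [ 1.000e-04 -0.000e+00  4.948e-01] yaw now 1.5698
```

View pics/w1.png

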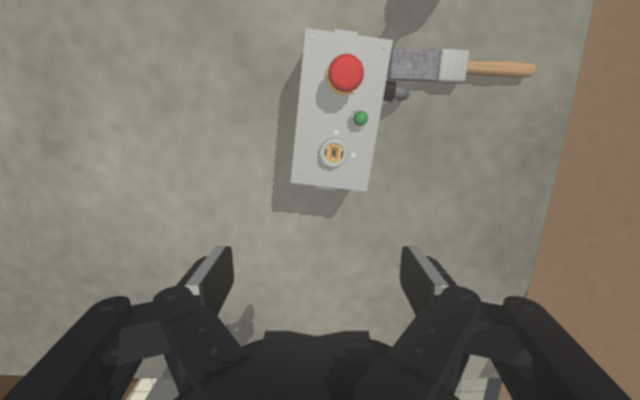

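The wrist view shows the keyway ring at (333,153) and the button at (346,73). The box's top corners are at about (306,28), (392,40), (367,191) and (291,182).

```bash
python3 - <<'E'
from h import *
s=json.load(open('w1.json'))
im=cv2.imread('pics/w1.png');g=cv2.cvtColor(im,6)
c=np.array([[306,28],[392,40],[367,191],[291,182]],np.float32).reshape(-1,1,2)
c=cv2.cornerSubPix(g,c,(5,5),(-1,-1),(3,50,.01))[:,0];print(c)
P=np.array([atz(s,p,75)for p in c]);print(P.round(1))
for a,b in[(3,0),(2,1),(0,1),(3,2)]:
    d=P[b]-P[a];print(np.linalg.norm(d).round(1),np.degrees(np.arctan2(d[1],d[0])).round(2))
print(atz(s,[346,71],105))
E
```

```text
[[305.47787   27.746672]
 [392.8644    40.407745]
 [366.21454  190.96791 ]
 [290.19635  182.06421 ]]
[[ 557.6 -150.3   75. ]
 [ 656.9 -163.2   75. ]
 [ 634.5 -340.3   75. ]
 [ 535.7 -328.2   75. ]]
179.3 82.97
178.6 82.82
100.1 -7.39
99.6 -6.97
[ 601.44564873 -199.7633537   105.        ]
```

Request:
{"api": "jog_arm", "payload": {
  "series": [
    {"gripper": 1,"dp": [460,-70,40],"rot": [0,0,0.49]},
    {"gripper": 1,"dp": [460,-70,40],"rot": [0,0,0.49]},
    {"gripper": 1,"dp": [460,-70,40],"rot": [0,0,0.49]},
    {"gripper": 1,"dp": [460,-70,40],"rot": [0,0,0.49]},
    {"gripper": 1,"dp": [460,-70,40],"rot": [0,0,0.49]},
    {"gripper": 1,"dp": [460,-70,40],"rot": [0,0,0.49]},
    {"gripper": 1,"dp": [460,-70,40],"rot": [0,0,0.49]},
    {"gripper": 1,"dp": [460,-70,40],"rot": [0,0,0.49]},
    {"gripper": 1,"dp": [460,-70,40],"rot": [0,0,0.49]},
    {"gripper": 1,"dp": [460,-70,40],"rot": [0,0,0.49]},
    {"gripper": 1,"dp": [460,-70,40],"rot": [0,0,0.49]},
    {"gripper": 1,"dp": [460,-70,40],"rot": [0,0,0.49]}
  ]
}}

```text
time_s: 4.2
tool_pos: [501.0, 142.2, 262.3]
eef_rot: [2.696, 1.612, -0.0]
wrist_force: [0.0, -0.4, -0.1]
grip_width: 85.2
finger_force: 0.0
```

```bash
python3 - <<'E'
from h import *
o=get_obs();print(o['time_s'],o['tool_pos'],o['joints'].round(2),np.abs(o['qd']).max())
s=snapshot('wrist');save(s,'w2.png')
for t,z in [('key_blue',40),('blue_head',62),('key_yellow',40),('key_green',40),('key_stand',0)]:
    L=landmark_of(s,t)
    for l in L[:2]: print(t,np.round(l['point'],1),l['p'],atz(s,l['point'],z).round(1))
json.dump({k:np.array(v).tolist() for k,v in s.items() if k!='pixels'},open('w2.json','w'))
E
```

```text
4.2 [500.97952177 142.16792541 262.29391691] [ 0.38  0.32 -0.85  1.84  0.27  1.1  -1.06] 0.004037737921790276
key_blue [281.1 132. ] 0.59 [488.  208.7  40. ]
key_blue [501.9 396.4] 0.38 [ 596.3 -338.5   40. ]
blue_head [282.8 131.9] 0.69 [492.7 207.7  62. ]
blue_head [277.  75.] 0.24 [517.3 262.8  62. ]
key_yellow [280.2  72.8] 0.9 [520.6 266.8  40. ]
key_green [276.5  15.4] 0.91 [546.5 319.6  40. ]
key_stand [280.3  79. ] 0.73 [515.4 267.3   0. ]
```

View pics/w2.png

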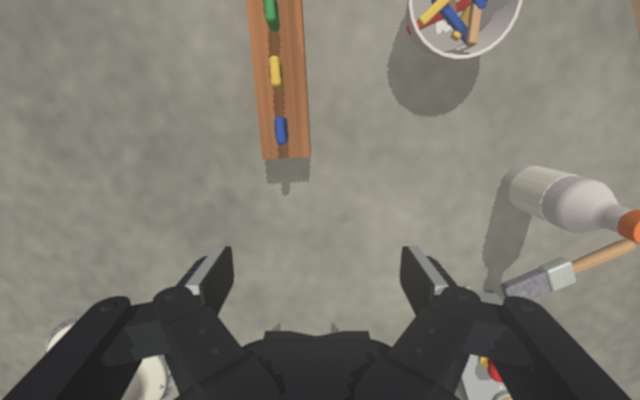

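The wrist view shows the blue key's head at (281,130), yellow at (276,71), green at (271,13), and the stand's near-end edge at (262–309,157).

```bash
python3 - <<'E'
from h import *
s=json.load(open('w2.json'));im=cv2.imread('pics/w2.png')
h=cv2.cvtColor(im,cv2.COLOR_BGR2HSV);
m=((h[...,0]<16)&(h[...,1]>90)).astype(np.uint8);m[165:]=0;m[:,:240]=0;m[:,320:]=0
rows=np.arange(15,150)
l=np.array([[np.where(m[r])[0].min(),r] for r in rows],float);q=np.array([[np.where(m[r])[0].max(),r] for r in rows],float)
for e in(l,q):
    f=np.polyfit(e[:,1],e[:,0],1);a=atz(s,[np.polyval(f,15),15],40);b=atz(s,[np.polyval(f,150),150],40);d=a-b
    print(f,a.round(1),b.round(1),np.degrees(np.arctan2(d[1],d[0])))
b=((h[...,0]>100)&(h[...,0]<130)&(h[...,1]>120)).astype(np.uint8);b[165:]=0;b[:100]=0;b[:,:250]=0;b[:,320:]=0
ys,xs=np.where(b);print(xs.min(),xs.max(),ys.min(),ys.max())
# predicted head outline for candidates
import itertools
from scipy.optimize import minimize
def iou(p):
    x,y,w=p;u=np.array([np.cos(w),np.sin(w)]);v=np.array([u[1],-u[0]])
    pts=[[*(np.array([x,y])+u*i*15+v*j*5.5),z] for i in(-1,1) for j in(-1,1) for z in(43,81)]
    uv=proj(s,pts);hu=cv2.convexHull((uv*16).astype(np.float32)).astype(np.int32)
    k=np.zeros(b.shape,np.uint8);cv2.fillConvexPoly(k,hu,1,shift=4)
    return -(k&b).sum()/(k|b).sum()
best=min(((iou((x,y,w)),x,y,w) for x in np.arange(482,500,1) for y in np.arange(200,218,1) for w in np.radians([60,62,64,66,68])));print(best)
E
```

```text
[1.04180080e-01 2.46131308e+02] [518.9 335.1  40. ] [456.  201.2  40. ] 64.84098963501177
[5.81504243e-02 3.00446480e+02] [570.7 307.   40. ] [507.6 173.4  40. ] 64.70936486125875
276 284 118 142
(np.float64(2.999470581090984e+16), np.int64(482), np.int64(217), np.float64(1.0821041362364843))<stdin>:20: RuntimeWarning: overflow encountered in scalar negative
```

```bash
python3 - <<'E'
from h import *
goal([491.5,207.7,130],1.130)
goal([491.5,207.7,57],1.130)
E
```

```text
dp [ 52.5 -38.5 132.3] rot [ 0.     -0.     -0.0505] yaw now 1.0795
dp [ 52.5 -38.5 205.3] rot [ 0.     -0.     -0.0505] yaw now 1.0795
```

Request:
{"api": "jog_arm", "payload": {
  "series": [
    {"gripper": 1,"dp": [52.5,-38.5,125],"rot": [0,0,-0.05]},
    {"gripper": 1,"dp": [52.5,-38.5,125],"rot": [0,0,-0.05]},
    {"gripper": 0.6,"dp": [52.5,-38.5,125],"rot": [0,0,-0.05]},
    {"gripper": 0.6,"dp": [52.5,-38.5,125],"rot": [0,0,-0.05]},
    {"gripper": 0.6,"dp": [52.5,-38.5,125],"rot": [0,0,-0.05]},
    {"gripper": 0.6,"dp": [52.5,-38.5,125],"rot": [0,0,-0.05]}
  ]
}}

```text
time_s: 5.25
tool_pos: [493.0, 207.2, 139.1]
eef_rot: [2.654, 1.678, 0.004]
wrist_force: [-1.1, 0.3, 0.3]
grip_width: 50.9
finger_force: 0.0
```

```bash
python3 - <<'E'
from h import *
s=snapshot('wrist');save(s,'w3.png')
for t,z in [('key_blue',40),('blue_head',62)]:
    L=landmark_of(s,t)
    for l in L[:2]: print(t,np.round(l['point'],1),l['p'],atz(s,l['point'],z).round(1))
    t=snapshot('top')
print(get_obs()['tool_pos'],get_obs()['grip_width'])
print(proj(s,[[491.5,207.7,81],[491.5,207.7,62],[491.5,207.7,40]]).round(1))
goal([491.5,207.7,57],1.130)
E
```

```text
key_blue [313.5 201.3] 0.64 [492.  210.3  40. ]
blue_head [315.8 207.6] 0.94 [494.4 210.9  62. ]
[491.80965015 207.56074618 137.84840295] 51.14981138224256
[[314.1 221.5]
 [314.2 212.7]
 [314.3 204.1]]
dp [-0.  -0.4 80.8] rot [ 0.0009 -0.0004 -0.0009] yaw now 1.1291
```

View pics/w3.png

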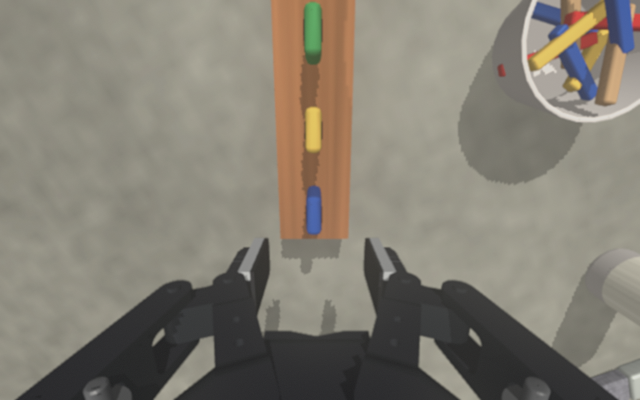

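The blue head is centred laterally between the fingers at (314,211) and sits about 3 mm further along tool +x. I'll descend and grip.

Request:
{"api": "jog_arm", "payload": {
  "series": [
    {"gripper": 0.6,"dp": [3,0,30],"rot": [0,0,0]},
    {"gripper": 0.6,"dp": [3,0,60],"rot": [0,0,0]},
    {"gripper": 0.6,"dp": [3,0,81],"rot": [0,0,0]},
    {"gripper": 0.6,"dp": [3,0,81],"rot": [0,0,0]},
    {"gripper": 0.3,"dp": [3,0,81],"rot": [0,0,0]},
    {"gripper": 0.2,"dp": [3,0,81],"rot": [0,0,0]},
    {"gripper": 0.1,"dp": [3,0,81],"rot": [0,0,0]},
    {"gripper": 0,"dp": [3,0,81],"rot": [0,0,0]},
    {"gripper": 0,"dp": [3,0,81],"rot": [0,0,0]},
    {"gripper": 0,"dp": [3,0,81],"rot": [0,0,0]},
    {"gripper": 0,"dp": [3,0,81],"rot": [0,0,0]}
  ],
  "newtons": 60
}}

```text
time_s: 6.88
tool_pos: [493.5, 210.9, 57.4]
eef_rot: [2.653, 1.681, 0.003]
wrist_force: [-0.6, -1.0, 5.8]
grip_width: 10.5
finger_force: 58.4
```

```bash
python3 - <<'E'
from h import *
o=get_obs();print({k:np.round(v,2) for k,v in o.items()})
goal([491,210,57],1.13)
E
```

```text
{'time_s': np.float64(6.88), 'joints': array([ 0.08,  0.64, -0.68,  1.96,  0.58,  0.75, -1.38]), 'qd': array([-0.,  0.,  0.,  0.,  0.,  0.,  0.]), 'joint_efforts': array([-1.100e-01, -4.717e+01, -9.660e+00, -1.708e+01,  9.000e-02,
       -3.300e-01,  1.000e-02]), 'tool_pos': array([493.49, 210.94,  57.39]), 'eef_rot': array([2.65, 1.68, 0.  ]), 'wrist_force': array([-0.64, -1.02,  5.81]), 'moment': array([-0.14,  0.2 , -0.02]), 'finger_force': np.float64(58.45), 'grip_width': np.float64(10.53)}
dp [-1.9 -1.8  0.4] rot [ 0.0016 -0.0011 -0.0003] yaw now 1.1297
```

Request:
{"api": "jog_arm", "payload": {
  "series": [
    {"gripper": 0,"dp": [0,0,-15],"rot": [0,0,0]},
    {"gripper": 0,"dp": [0,0,-40],"rot": [0,0,0]},
    {"gripper": 0,"dp": [0,0,-80],"rot": [0,0,0]},
    {"gripper": 0,"dp": [0,0,-125],"rot": [0,0,0]},
    {"gripper": 0,"dp": [0,0,-170],"rot": [0,0,0]},
    {"gripper": 0,"dp": [0,0,-170],"rot": [0,0,0]},
    {"gripper": 0,"dp": [0,0,-170],"rot": [0,0,0]}
  ]
}}

```text
time_s: 7.75
tool_pos: [492.3, 210.0, 226.3]
eef_rot: [2.653, 1.681, -0.001]
wrist_force: [0.7, 0.4, -1.3]
grip_width: 10.1
finger_force: 58.5
```

```bash
python3 - <<'E'
from h import *
o=get_obs();print(o['time_s'],o['tool_pos'],o['finger_force'],o['grip_width'],o['joints'].round(2))
goal([590,-291,190],1.447)
E
```

```text
7.75 [492.32510547 210.01049656 226.33904211] 58.45384418964386 10.051716975106606 [ 0.24  0.4  -0.86  1.85  0.35  1.05 -1.2 ]
dp [-411.3  302.3   36.8] rot [ 3.000e-04  9.000e-04 -3.174e-01] yaw now 1.1296
```

Request:
{"api": "jog_arm", "payload": {
  "series": [
    {"gripper": 0,"dp": [-411.5,302.5,0],"rot": [0,0,-0.317]},
    {"gripper": 0,"dp": [-411.5,302.5,0],"rot": [0,0,-0.317]},
    {"gripper": 0,"dp": [-411.5,302.5,0],"rot": [0,0,-0.317]},
    {"gripper": 0,"dp": [-411.5,302.5,0],"rot": [0,0,-0.317]},
    {"gripper": 0,"dp": [-411.5,302.5,0],"rot": [0,0,-0.317]},
    {"gripper": 0,"dp": [-411.5,302.5,0],"rot": [0,0,-0.317]},
    {"gripper": 0,"dp": [-411.5,302.5,0],"rot": [0,0,-0.317]},
    {"gripper": 0,"dp": [-411.5,302.5,0],"rot": [0,0,-0.317]},
    {"gripper": 0,"dp": [-411.5,302.5,0],"rot": [0,0,-0.317]},
    {"gripper": 0,"dp": [-411.5,302.5,36.5],"rot": [0,0,-0.317]},
    {"gripper": 0,"dp": [-411.5,302.5,36.5],"rot": [0,0,-0.317]},
    {"gripper": 0,"dp": [-411.5,302.5,36.5],"rot": [0,0,-0.317]},
    {"gripper": 0,"dp": [-411.5,302.5,36.5],"rot": [0,0,-0.317]}
  ]
}}

```text
time_s: 9.38
tool_pos: [591.5, -290.0, 191.2]
eef_rot: [2.352, 2.08, 0.001]
wrist_force: [1.0, -0.1, 0.3]
grip_width: 9.8
finger_force: 58.6
```

```bash
python3 - <<'E'
from h import *
o=get_obs();print(o['time_s'],o['tool_pos'],o['joints'].round(2))
S={n:snapshot(n) for n in('wrist','scene','top')};s=S['wrist'];save(s,'w4.png')
for t in ['keyway_mouth','key_blue','blue_head','blue_tip']:
    r=[]
    for n,s in S.items():
        L=landmark_of(s,t)
        if L: print(t,n,np.round(L[0]['point'],1),round(L[0]['p'],2)); r.append(ray(s,L[0]['point']))
    if len(r)>1: x,e=tri(r);print('   ',x.round(1),e)
im=[S['wrist']['pixels'][100:400,160:480]]
p=proj(S['scene'],[[590,-291,110]])[0].astype(int)
a=S['scene']['pixels'];x0=max(p[0]-60,0);y0=max(p[1]-60,0)
im.append(cv2.resize(a[y0:y0+112,x0:x0+120],(320,300),interpolation=cv2.INTER_CUBIC));print('scene crop',x0,y0)
cv2.imwrite('pics/c4.png',np.hstack(im)[:,:,::-1])
for n,s in S.items():
    json.dump({k:np.array(v).tolist() for k,v in s.items() if k!='pixels'},open(n+'4.json','w'))
E
```

```text
9.375 [ 591.46732258 -290.01433094  191.2217388 ] [ 0.92  0.65 -0.75  1.57  0.47  1.12 -0.06]
keyway_mouth wrist [314.5 201.8] 0.6
keyway_mouth scene [189.7 149.4] 0.58
keyway_mouth top [462.  213.7] 0.85
    [ 588.4 -299.3   69.8] [4.2, 4.0, 2.9]
key_blue wrist [316.6 250.5] 0.96
key_blue scene [186.2 115. ] 0.64
key_blue top [472.4 208.9] 0.43
    [ 590.3 -290.9  170.9] [2.9, 2.0, 0.9]
blue_head wrist [317.4 266.7] 0.76
blue_head top [480.4 207.5] 0.62
    [ 591.5 -308.   167.2] [1.9, 1.9]
blue_tip wrist [319.2 225.7] 0.89
blue_tip scene [183.4 122.4] 0.48
blue_tip top [463.9 210.1] 0.56
    [ 593.8 -285.8  152.7] [0.1, 9.2, 9.3]
scene crop 130 77
```

View pics/c4.png

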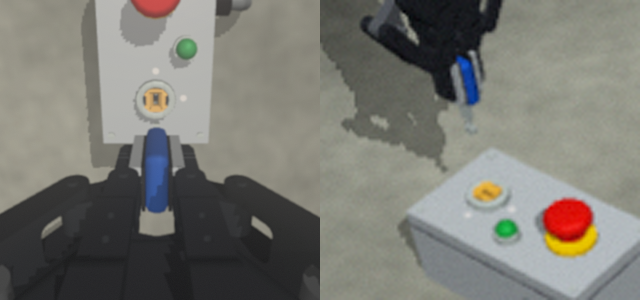

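The wrist crop shows the keyway at about full-image (316,200) and the key head centred at column 317. The scene crop shows the key hanging above the box and held straight.

```bash
python3 - <<'E'
from h import *
s=json.load(open('wrist4.json'));im=cv2.imread('pics/w4.png');o=get_obs();print(o['tool_pos'])
z0=o['tool_pos'][2]-17.4
for n,p,z in[('origin',[316.6,250.5],z0),('head',[317.4,266.7],z0+22),('tip',[319.2,225.7],z0-31),('mouth net',[314.5,201.8],83.5),('mouth eye',[316,200.5],83.5)]: print(n,atz(s,p,z).round(1))
h=cv2.cvtColor(im,cv2.COLOR_BGR2HSV)
m=((h[...,0]>8)&(h[...,0]<28)&(h[...,1]>90)&(h[...,2]>120)).astype(np.uint8);m[:170]=0;m[230:]=0;m[:,280:290]=0;m[:,:280]=0;m[:,350:]=0
ys,xs=np.where(m);p=[(xs.min()+xs.max())/2,(ys.min()+ys.max())/2];print(p,len(xs),xs.min(),xs.max(),ys.min(),ys.max(),atz(s,p,83.5).round(1))
b=((h[...,0]>100)&(h[...,0]<130)&(h[...,1]>120)&(h[...,2]>40)).astype(np.uint8);ys,xs=np.where(b);print('blue',xs.min(),xs.max(),ys.min(),ys.max())
cv2.imwrite('pics/c5.png',cv2.resize(im[170:330,270:370],(500,600)[::1],interpolation=cv2.INTER_CUBIC) if 0 else cv2.resize(im[180:320,260:380],(514,600),interpolation=cv2.INTER_CUBIC))
T=o['tool_pos'];a=1.447;ux=np.array([np.cos(a),np.sin(a),0]);
for k in(0,3): 
  q=T+ux*k
  print(k,proj(s,[q-[0,0,48.4],q-[0,0,17.4],q+[0,0,23.6]]).round(1).tolist())
E
```

```text
[ 590.5806165  -290.64771538  189.76390205]
origin [ 591.3 -293.2  172.4]
head [ 591.9 -291.1  194.4]
tip [ 593.4 -290.5  141.4]
mouth net [ 589.9 -290.8   83.5]
mouth eye [ 591.3 -289.7   83.5]
[np.float64(315.5), np.float64(200.0)] 368 305 326 189 211 [ 591.  -289.2   83.5]
blue 306 327 239 311
0 [[315.1, 226.4], [314.9, 246.7], [314.6, 288.1]]
3 [[315.1, 222.3], [314.9, 241.9], [314.6, 282.2]]
```

View pics/c5.png

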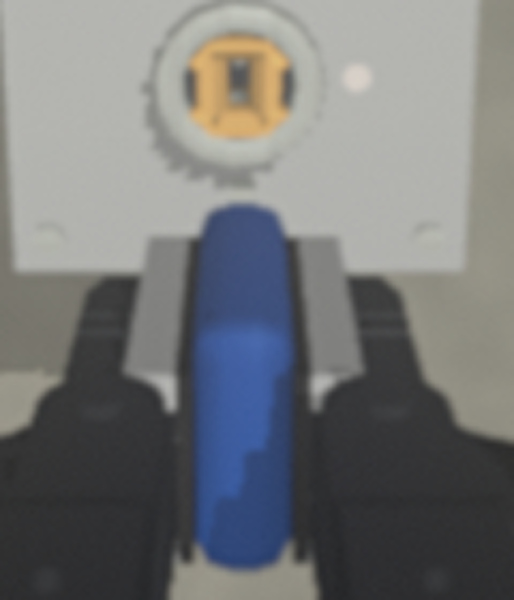

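Request:
{"api": "jog_arm", "payload": {
  "series": [
    {"gripper": 0,"dp": [-0.3,-1.4,25],"rot": [0,0,0]},
    {"gripper": 0,"dp": [-0.3,-1.4,50],"rot": [0,0,0]},
    {"gripper": 0,"dp": [-0.3,-1.4,55],"rot": [0,0,0]},
    {"gripper": 0,"dp": [-0.3,-1.4,55],"rot": [0,0,0]},
    {"gripper": 0,"dp": [-0.3,-1.4,55],"rot": [0,0,0]}
  ]
}}

```text
time_s: 10.75
tool_pos: [590.1, -290.9, 136.1]
eef_rot: [2.354, 2.078, 0.001]
wrist_force: [-0.0, -0.5, -0.6]
grip_width: 10.1
finger_force: 58.6
```

```bash
python3 - <<'E'
from h import *
o=get_obs();print(o['time_s'],o['tool_pos'],o['wrist_force'],o['moment'])
s=snapshot('wrist');im=s['pixels'][:,:,::-1].copy()
o=get_obs();print(o['tool_pos'],o['wrist_force'],o['moment'])
c=snapshot('scene');p=proj(c,[[590,-291,110]])[0].astype(int)
a=c['pixels'][:,:,::-1];a=a[p[1]-45:p[1]+45,p[0]-40:p[0]+40]
cv2.imwrite('pics/c6.png',np.hstack([cv2.resize(im[190:310,270:370],(420,504),interpolation=2),cv2.resize(a,(378,504)[:2],interpolation=2)]))
T=o['tool_pos'];print(proj(s,[T+[0,0,23.6],[590.6,-290.1,83.5]]).round(1))
E
```

```text
10.75 [ 590.05341816 -290.90039258  136.05129767] [-0.02146    -0.49294965 -0.60836428] [-0.06260777  0.03739878  0.02434395]
[ 590.01168928 -290.92914464  136.10267725] [ 0.38008793  0.50969378 -0.82043595] [-0.00449546 -0.02995534 -0.08048573]
[[316.4 288.7]
 [316.9 222.8]]
```

View pics/c6.png

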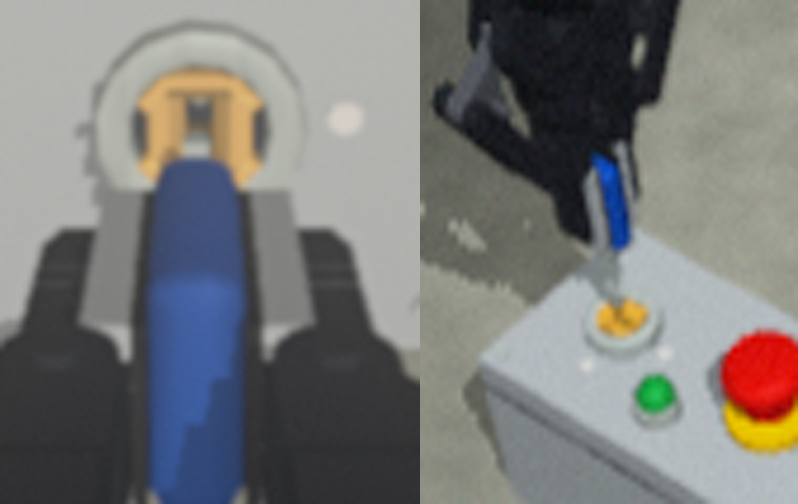

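The key's centreline matches the keyway (crop columns 196 and 200, which perspective accounts for), and the scene crop shows the tip just above the brass. I'll start the insertion.

Request:
{"api": "jog_arm", "payload": {
  "series": [
    {"gripper": 0,"dp": [0,0,4],"rot": [0,0,0]},
    {"gripper": 0,"dp": [0,0,7],"rot": [0,0,0]},
    {"gripper": 0,"dp": [0,0,9],"rot": [0,0,0]},
    {"gripper": 0,"dp": [0,0,9],"rot": [0,0,0]}
  ]
}}

```text
time_s: 11.35
tool_pos: [590.1, -290.0, 125.9]
eef_rot: [2.354, 2.08, 0.003]
wrist_force: [2.7, 1.7, 0.3]
grip_width: 10.1
finger_force: 58.6
```

```bash
python3 - <<'E'
from h import *
o=get_obs();print(o['time_s'],o['tool_pos'],o['wrist_force'],o['moment'])
E
```

```text
11.35 [ 590.10041996 -290.00181993  125.941245  ] [2.73338983 1.73317963 0.31163234] [ 0.38853468 -0.80711296  0.015516  ]
```

Request:
{"api": "jog_arm", "payload": {
  "series": [
    {"gripper": 0,"dp": [0.3,0.5,1],"rot": [0,0,0.05]},
    {"gripper": 0,"dp": [0.3,0.5,2],"rot": [0,0,-0.05]},
    {"gripper": 0,"dp": [0.3,0.5,3],"rot": [0,0,0.05]},
    {"gripper": 0,"dp": [0.3,0.5,3.5],"rot": [0,0,-0.05]},
    {"gripper": 0,"dp": [0.3,0.5,4],"rot": [0,0,0.05]},
    {"gripper": 0,"dp": [0.3,0.5,4],"rot": [0,0,-0.05]},
    {"gripper": 0,"dp": [0.3,0.5,4],"rot": [0,0,0]}
  ]
}}

```text
time_s: 12.22
tool_pos: [590.4, -290.0, 122.0]
eef_rot: [2.354, 2.08, 0.002]
wrist_force: [2.6, 2.0, 1.7]
grip_width: 10.0
finger_force: 59.0
```

```bash
python3 - <<'E'
from h import *
o=get_obs();print(o['time_s'],o['tool_pos'],o['wrist_force'],o['moment'])
E
```

```text
12.225 [ 590.41378156 -290.00641535  122.02680843] [2.60357826 2.0263664  1.65806541] [ 0.31027121 -0.66773791 -0.02799775]
```

Request:
{"api": "jog_arm", "payload": {
  "series": [
    {"gripper": 0,"dp": [0.4,0.8,1],"rot": [0,0,0.05]},
    {"gripper": 0,"dp": [0.4,0.8,2],"rot": [0,0,-0.05]},
    {"gripper": 0,"dp": [0.4,0.8,3],"rot": [0,0,0.05]},
    {"gripper": 0,"dp": [0.4,0.8,4],"rot": [0,0,-0.05]},
    {"gripper": 0,"dp": [0.4,0.8,5],"rot": [0,0,0.05]},
    {"gripper": 0,"dp": [0.4,0.8,6],"rot": [0,0,-0.05]},
    {"gripper": 0,"dp": [0.4,0.8,6],"rot": [0,0,0.05]},
    {"gripper": 0,"dp": [0.4,0.8,6],"rot": [0,0,0]}
  ]
}}

```text
time_s: 13.22
tool_pos: [590.6, -289.0, 116.0]
eef_rot: [-2.353, -2.08, -0.001]
wrist_force: [0.1, 2.6, 3.3]
grip_width: 10.1
finger_force: 59.2
```

```bash
python3 - <<'E'
from h import *
o=get_obs();print(o['time_s'],o['tool_pos'],o['wrist_force'],o['moment'])
E
```

```text
13.225 [ 590.55112696 -289.03361485  115.96515717] [0.13111971 2.64254562 3.33933453] [ 0.80333308 -0.11928092  0.06619578]
```

Request:
{"api": "jog_arm", "payload": {
  "series": [
    {"gripper": 0,"dp": [0.5,0,1],"rot": [0,0,0.05]},
    {"gripper": 0,"dp": [0.5,0,2],"rot": [0,0,-0.05]},
    {"gripper": 0,"dp": [0.5,0,3],"rot": [0,0,0.05]},
    {"gripper": 0,"dp": [0.5,0,4],"rot": [0,0,-0.05]},
    {"gripper": 0,"dp": [0.5,0,5],"rot": [0,0,0.05]},
    {"gripper": 0,"dp": [0.5,0,6],"rot": [0,0,-0.05]},
    {"gripper": 0,"dp": [0.5,0,7],"rot": [0,0,0.05]},
    {"gripper": 0,"dp": [0.5,0,8],"rot": [0,0,-0.05]},
    {"gripper": 0,"dp": [0.5,0,9],"rot": [0,0,0.05]},
    {"gripper": 0,"dp": [0.5,0,9],"rot": [0,0,-0.05]},
    {"gripper": 0,"dp": [0.5,0,9],"rot": [0,0,0]}
  ]
}}

```text
time_s: 14.6
tool_pos: [590.7, -289.7, 107.1]
eef_rot: [2.355, 2.08, 0.0]
wrist_force: [0.1, 0.6, 3.3]
grip_width: 10.6
finger_force: 59.3
```

```bash
python3 - <<'E'
from h import *
o=get_obs();print(o['time_s'],o['tool_pos'],o['wrist_force'],o['moment'])
E
```

```text
14.6 [ 590.65862227 -289.74573083  107.1009873 ] [0.0641838  0.61787061 3.28722617] [ 0.09669628 -0.10697986 -0.00900001]
```

Request:
{"api": "jog_arm", "payload": {
  "series": [
    {"gripper": 0,"dp": [0,0,1],"rot": [0,0,0.05]},
    {"gripper": 0,"dp": [0,0,2],"rot": [0,0,-0.05]},
    {"gripper": 0,"dp": [0,0,3],"rot": [0,0,0.05]},
    {"gripper": 0,"dp": [0,0,4],"rot": [0,0,-0.05]},
    {"gripper": 0,"dp": [0,0,5],"rot": [0,0,0.05]},
    {"gripper": 0,"dp": [0,0,5.5],"rot": [0,0,-0.05]},
    {"gripper": 0,"dp": [0,0,6],"rot": [0,0,0.05]},
    {"gripper": 0,"dp": [0,0,6.5],"rot": [0,0,-0.05]},
    {"gripper": 0,"dp": [0,0,6.5],"rot": [0,0,0]}
  ]
}}

```text
time_s: 15.72
tool_pos: [590.7, -289.7, 100.9]
eef_rot: [2.355, 2.079, -0.0]
wrist_force: [0.0, 0.5, 4.4]
grip_width: 9.9
finger_force: 59.5
```

```bash
python3 - <<'E'
from h import *
o=get_obs();print(o['time_s'],o['tool_pos'],o['wrist_force'],o['moment'])
E
```

```text
15.725 [ 590.72385439 -289.74633153  100.90133337] [0.01370649 0.53532517 4.44360897] [ 0.2167305   0.00725509 -0.03842951]
```

Request:
{"api": "jog_arm", "payload": {
  "series": [
    {"gripper": 0,"dp": [0,0,0.5],"rot": [0,0,0.04]},
    {"gripper": 0,"dp": [0,0,1],"rot": [0,0,-0.04]},
    {"gripper": 0,"dp": [0,0,1],"rot": [0,0,0]},
    {"gripper": 0,"dp": [0,0,1],"rot": [0,0,0]}
  ]
}}

```text
time_s: 16.23
tool_pos: [591.1, -289.8, 100.7]
eef_rot: [2.354, 2.078, 0.0]
wrist_force: [-1.6, 0.8, 9.7]
grip_width: 10.2
finger_force: 60.2
```

```bash
python3 - <<'E'
from h import *
o=get_obs();print(o['time_s'],o['tool_pos'],o['wrist_force'],o['moment'])
E
```

```text
16.225 [ 591.12477258 -289.78920622  100.74771498] [-1.55084769  0.83845687  9.72646417] [0.23722816 0.18923153 0.00263856]
```

Request:
{"api": "jog_arm", "payload": {
  "series": [
    {"gripper": 0,"dp": [0,0,0.5],"rot": [0,0,0.04]},
    {"gripper": 0,"dp": [0,0,1],"rot": [0,0,-0.04]},
    {"gripper": 0,"dp": [0,0,1],"rot": [0,0,0]},
    {"gripper": 0,"dp": [0,0,1],"rot": [0,0,0]}
  ],
  "newtons": 90
}}

```text
time_s: 16.73
tool_pos: [591.4, -289.8, 100.7]
eef_rot: [2.354, 2.078, 0.0]
wrist_force: [-1.7, 1.8, 13.9]
grip_width: 10.0
finger_force: 88.4
```

```bash
python3 - <<'E'
from h import *
o=get_obs();print(o['time_s'],o['tool_pos'],o['wrist_force'],o['moment'],o['joints'].round(2))
s=snapshot('scene');T=o['tool_pos'];p=proj(s,[T])[0].astype(int)
cv2.imwrite('pics/c7.png',cv2.resize(s['pixels'][p[1]-40:p[1]+40,p[0]-50:p[0]+50,::-1],(700,560),interpolation=2))
E
```

```text
16.725 [ 591.43477473 -289.80948668  100.66197461] [-1.71180384  1.82015629 13.86735744] [0.40417308 0.56505619 0.02645698] [ 0.89  0.74 -0.69  1.63  0.55  0.97 -0.12]
```

View pics/c7.png

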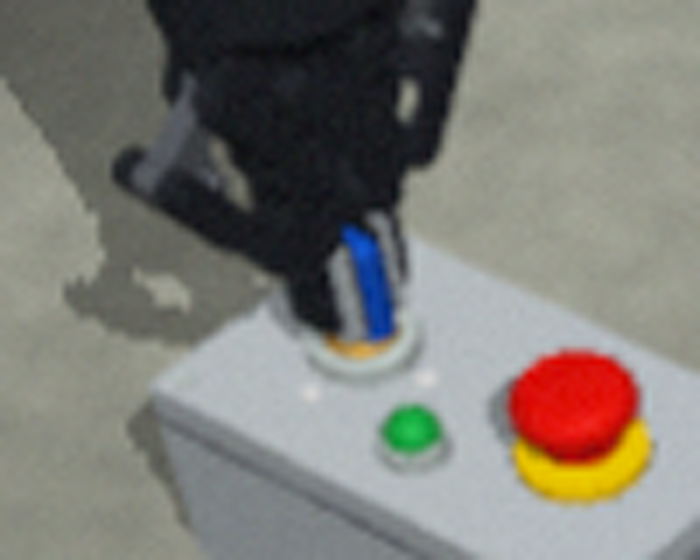

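The scene crop shows the head seated right down at the brass, and z stopped at 100.7 while force rose, so the key is home. I'll turn it in stages.

Request:
{"api": "jog_arm", "payload": {
  "series": [
    {"gripper": 0,"dp": [0,0,0],"rot": [0,0,0.1]},
    {"gripper": 0,"dp": [0,0,0],"rot": [0,0,0.2]},
    {"gripper": 0,"dp": [0,0,0],"rot": [0,0,0.3]},
    {"gripper": 0,"dp": [0,0,0],"rot": [0,0,0.4]},
    {"gripper": 0,"dp": [0,0,0],"rot": [0,0,0.4]}
  ]
}}

```text
time_s: 17.4
tool_pos: [591.5, -290.0, 100.7]
eef_rot: [2.72, 1.568, 0.001]
wrist_force: [-1.9, 2.1, 13.5]
grip_width: 10.1
finger_force: 88.0
```

```bash
python3 - <<'E'
from h import *
o=get_obs();print(o['time_s'],o['tool_pos'],o['wrist_force'],o['moment']);goal(o['tool_pos'],1.447)
E
```

```text
17.4 [ 591.53235616 -290.00819326  100.67151488] [-1.86198446  2.07575932 13.54135108] [0.29467753 0.459029   0.01809885]
dp [0. 0. 0.] rot [ 0.0021  0.0013 -0.4012] yaw now 1.0458
```

Request:
{"api": "jog_arm", "payload": {
  "series": [
    {"gripper": 0,"dp": [0,0,0],"rot": [0,0,0.1]},
    {"gripper": 0,"dp": [0,0,0],"rot": [0,0,0.2]},
    {"gripper": 0,"dp": [0,0,0],"rot": [0,0,0.3]},
    {"gripper": 0,"dp": [0,0,0],"rot": [0,0,0.4]},
    {"gripper": 0,"dp": [0,0,0],"rot": [0,0,0.5]},
    {"gripper": 0,"dp": [0,0,0],"rot": [0,0,0.6]},
    {"gripper": 0,"dp": [0,0,0],"rot": [0,0,0.7]},
    {"gripper": 0,"dp": [0,0,0],"rot": [0,0,0.7]}
  ]
}}

```text
time_s: 18.4
tool_pos: [591.4, -290.1, 100.7]
eef_rot: [3.093, 0.54, 0.002]
wrist_force: [-3.2, 1.6, 13.2]
grip_width: 10.2
finger_force: 88.0
```

```bash
python3 - <<'E'
from h import *
o=get_obs();print(o['time_s'],o['tool_pos'],o['wrist_force'],o['moment'],o['joints'].round(2));goal(o['tool_pos'],1.447)
E
```

```text
18.4 [ 591.43346213 -290.1218792   100.67891422] [-3.18068235  1.62326158 13.17063726] [0.29797225 0.60577885 0.04586936] [ 0.72  0.68 -0.44  1.63  0.35  0.91 -1.07]
dp [0. 0. 0.] rot [ 2.4000e-03  6.0000e-04 -1.1012e+00] yaw now 0.3458
```

Request:
{"api": "jog_arm", "payload": {
  "series": [
    {"gripper": 0,"dp": [0,0,0],"rot": [0,0,0.1]},
    {"gripper": 0,"dp": [0,0,0],"rot": [0,0,0.2]},
    {"gripper": 0,"dp": [0,0,0],"rot": [0,0,0.3]},
    {"gripper": 0,"dp": [0,0,0],"rot": [0,0,0.4]},
    {"gripper": 0,"dp": [0,0,0],"rot": [0,0,0.5]},
    {"gripper": 0,"dp": [0,0,0],"rot": [0,0,0.57]},
    {"gripper": 0,"dp": [0,0,0],"rot": [0,0,0.6]},
    {"gripper": 0,"dp": [0,0,0],"rot": [0,0,0.6]},
    {"gripper": 0,"dp": [0,0,0],"rot": [0,0,0.6]}
  ]
}}

```text
time_s: 19.52
tool_pos: [591.4, -290.4, 100.7]
eef_rot: [3.115, -0.396, 0.003]
wrist_force: [-2.4, 0.7, 12.7]
grip_width: 10.0
finger_force: 88.2
```

```bash
python3 - <<'E'
from h import *
o=get_obs();print(o['time_s'],o['tool_pos'],o['wrist_force'],o['moment'],o['joints'].round(2));goal(o['tool_pos'],1.447)
E
```

```text
19.525 [ 591.35532244 -290.38895087  100.65013529] [-2.35070176  0.69809844 12.71279276] [0.2988281  0.54977239 0.08107658] [ 0.63  0.65 -0.3   1.63  0.24  0.89 -1.59]
dp [0. 0. 0.] rot [ 2.6000e-03 -3.0000e-04 -1.7002e+00] yaw now -0.2532
```

Request:
{"api": "jog_arm", "payload": {
  "series": [
    {"gripper": 0,"dp": [0,0,0],"rot": [0,0,0.05]},
    {"gripper": 0,"dp": [0,0,0],"rot": [0,0,0.1]},
    {"gripper": 0,"dp": [0,0,0],"rot": [0,0,0.1]},
    {"gripper": 0,"dp": [0,0,0],"rot": [0,0,0.1]}
  ]
}}

```text
time_s: 20.02
tool_pos: [591.3, -290.5, 100.6]
eef_rot: [3.091, -0.552, 0.003]
wrist_force: [-2.2, 0.6, 13.5]
grip_width: 9.7
finger_force: 88.2
```

```bash
python3 - <<'E'
from h import *
for i in range(5):
    s=snapshot('wrist');o=get_obs();print(o['time_s'],o['tool_pos'].round(1),o['wrist_force'].round(1),o['moment'].round(3))
goal(o['tool_pos'],1.447)
a=snapshot('scene');p=proj(a,[o['tool_pos']])[0].astype(int)
cv2.imwrite('pics/c8.png',np.hstack([cv2.resize(s['pixels'][150:330,240:400],(400,450),interpolation=2),cv2.resize(a['pixels'][p[1]-40:p[1]+40,p[0]-35:p[0]+35],(394,450),interpolation=2)])[:,:,::-1])
E
```

```text
20.075 [ 591.3 -290.5  100.6] [-2.3  0.9 12.8] [0.212 0.545 0.082]
20.125 [ 591.4 -290.5  100.7] [-2.1  0.6 13.3] [0.216 0.533 0.162]
20.175 [ 591.3 -290.5  100.6] [-2.6  0.5 12.4] [0.275 0.556 0.149]
20.225 [ 591.3 -290.4  100.6] [-2.   0.8 12.2] [0.207 0.563 0.088]
20.275 [ 591.3 -290.5  100.7] [-2.2 -0.  12.7] [0.152 0.528 0.175]
dp [0. 0. 0.] rot [ 2.7000e-03 -5.0000e-04 -1.8003e+00] yaw now -0.3533
```

View pics/c8.png

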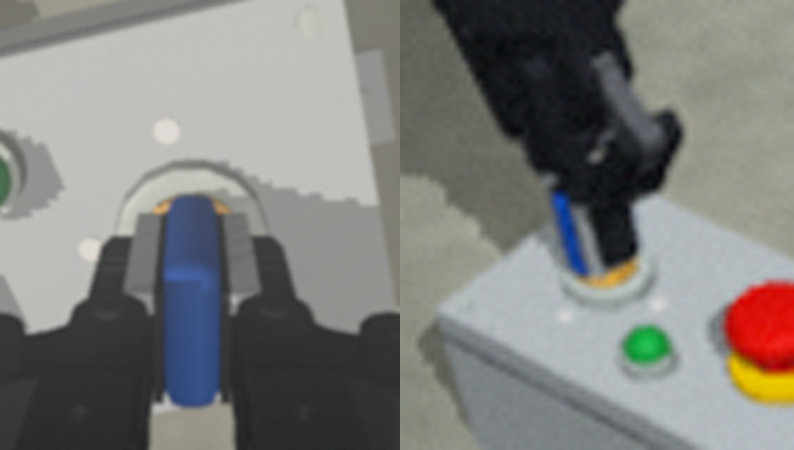

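Request:
{"api": "jog_arm", "payload": {
  "series": [
    {"gripper": 0,"dp": [0,0,0],"rot": [0,0,0.05]},
    {"gripper": 0,"dp": [0,0,0],"rot": [0,0,0.1]},
    {"gripper": 0,"dp": [0,0,0],"rot": [0,0,0.1]},
    {"gripper": 0,"dp": [0,0,0],"rot": [0,0,0.1]}
  ]
}}

```text
time_s: 20.82
tool_pos: [591.3, -290.6, 100.7]
eef_rot: [3.06, -0.705, 0.003]
wrist_force: [-1.6, 0.3, 12.2]
grip_width: 9.6
finger_force: 88.2
```

```bash
python3 - <<'E'
from h import *
m=[];f=[]
for i in range(12):
    s=snapshot('wrist');o=get_obs();m.append(o['moment'][2]);f.append(o['wrist_force'])
print(o['time_s'],np.mean(m),np.std(m),np.mean(f,0),o['finger_force'],o['joints'].round(2));goal(o['tool_pos'],1.447)
E
```

```text
21.425 0.23741343628981315 0.02502571102852717 [-2.43024937  0.74321927 12.98437091] 88.20313453674316 [ 0.6   0.65 -0.25  1.64  0.2   0.88 -1.76]
dp [0. 0. 0.] rot [ 2.8000e-03 -5.0000e-04 -1.8999e+00] yaw now -0.4529
```

The torque is now 0.24 N m, about twice the spring's 0.12 N m, so the cylinder is against its stop. It is still pushed down with 13 N and gripped at 88 N, so I'm handing it in.

```bash
python3 -c "
from cell import *
print(env.job_done())"
```

```text
the job is handed in; nothing more can be done
None
```

The job is handed in, but no verdict came back: by force and torque readings the blue key is fully home, turned clockwise to the stop, and still gripped and held there; nothing else was touched that I could see.

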